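# Padlock the media box in the surveillance van

### The job

Shut the lid of the grey steel media box, hook the big open padlock onto its two locking tabs so that the free end of the shackle goes down through the hole in both and into the lock, and press the shackle down until the pawl clicks and it stays down. The shackle is swung aside and must be over its hole before it is pressed. Leave the padlock standing upright on the desk under the tabs, don't lean on it (a light push is enough), and leave the other things on the desk where they are.

Things in the scene. Friction and masses are not known exactly. Their poses are not given: they have to be found in the camera images.
- lid (a joint): Hinge of the box's lid, rad: 0 is fully shut, positive is raised at the front. A stiff hinge: the lid stays at any angle and needs 1.5 to 4 N downwards at its front edge to move; no latch. The box is fixed to the desk: grey painted steel, 190 mm deep, 250 mm wide, 93 mm high when shut, hinged along its far side. Its seam is 57 mm above the desk, the lid is 36 mm high.
- lid_front (a point): Point on the top of the lid, on its middle line, 30 mm behind its front edge and 160 mm in front of the hinge line: a good place to push it shut. x points from the front to the hinge along the lid, z out of the lid's top. When the lid is shut it is 93 mm above the desk.
- tab_hole (a point): Centre of the padlock hole at the upper face of the tabs when the lid is shut, 60 mm above the desk, 20 mm in front of the box's front wall; it is fixed to the box. x points from the hole to the box, y along the box's front, z up. The hole is round, 13 mm wide, through both tabs.
- lid_tab (a point): Centre of the same hole in the lid's own tab, at that tab's underside; it moves with the lid and meets the lower tab when shut. Two bare steel tabs, each 3 mm thick and 44 mm wide, stick out 36 mm from the middle of the front: the lower on the box (54 to 57 mm above the desk), the upper on the lid (57 to 60 mm when shut). Hole centre to the tab's free front edge 16 mm. Below them is free space down to the desk.
- padlock_center (a point): Middle of the body of the large open padlock: a laminated steel block 62 (x) by 28 (y) by 50 mm (z, up), standing loose on the desk; the point is 25 mm above its underside. 0.5 kg with the shackle. The shackle's fixed leg stays in the body, on its x axis at -19 mm; the hole for the free leg is in its top at +19 mm on x.
- shackle_top (a point): Top of the shackle's bow, half-way between its legs. The shackle is a round bar, 9 mm thick, its legs 38 mm apart, bent to a half circle of 19 mm radius. Its x axis points from the fixed to the free leg, z up; it turns with the swing. When open the top is 103 mm above the padlock's underside, when locked about 82 mm. The padlock can be lifted by the bow, pinched across its y: the body hangs from it.
- shackle_free_end (a point): The rounded lower end of the shackle's free leg (9 mm thick). When open it hangs 14 mm above the top of the padlock's body, so the 6 mm of both tabs pass through this gap from the side; when locked it is 8 mm inside the body, about 42 mm above the desk.
- shackle (a joint): How far the shackle is pushed into the body, m: 0 open, 0.022 at its stop. A spring pushes it back up (3 N at 0, 6 N at the stop). A hidden pawl resists from 0.012 on, most at 0.016 (about 12 N in all), then gives way and snaps in (clicks) 1 mm before the stop, at 0.021; then the shackle stays down and cannot be opened again. Let go earlier and it springs up.
- swing (a joint): How far the raised shackle is swung round its fixed leg, rad, seen from above positive is anticlockwise: at 0 the free leg is over its hole in the body (11.6 mm wide for the 9 mm leg); otherwise the free end lands on top of the body after 14 mm of pressing and it cannot lock. It turns easily (0.01 N m) and stays as left; the range is -1.6 to 1.6.
- padlock: The large padlock as a whole, origin at the centre of its underside, same axes as padlock_center.
- table: The white desk top, its surface at height 0.
- small_padlock_center (a point): A small brass padlock, already locked, 42 x 22 x 36 mm body, 60 mm high in all, standing on the desk: leave it. The point is 18 mm above its underside.
- handset: A black hand-held radio lying on the desk, 130 x 58 x 34 mm with a 120 mm aerial at +x. Leave it.
- trackball: A white trackball, 150 x 85 x 41 mm. Leave it.
- phone: A black phone lying flat, 145 x 70 x 10 mm. Leave it.
- drive: An aluminium disk drive lying flat, 115 x 80 x 22 mm. Leave it.
- mug: A white mug, 78 mm wide, 92 mm high. Leave it.
There are look-alikes about, which are no part of the job. What is shaped like the padlock but green or red is not meant.

How it is judged:
By the outcome, as a careful person would: the job done as asked, in the order asked, and still so for the second after the job is handed in, with the robot touching nothing.
It also fails if it takes over 72 s, if anything falls off the work surface, if the arm or the gripper's body presses on something with over 40 N, if the wrist force passes 120 N, or if a joint passes its speed limit or range.

### The arm

A 6-joint arm with a two-finger parallel gripper is mounted at the origin on the work surface. World frame = base frame: x ahead of the robot, y to its left, z up, the work surface at z = 0. Lengths are in m, angles in degrees, forces in N, time in s.
With the tool pointing down it reaches from about 0.25 to 0.725 m from the base axis. Payload 9.7 kg.
Tool frame: the origin (TCP) lies on the centre line of the jaws, within the pads' length; the fingertips stand bot.nose_length ahead of it and the grasp point (between the pads) lies 11 mm behind it (bot.nose_length is the distance from the TCP to the fingertips, in m); z points along the fingers, y is the line along which they close (so a half turn about z gives the same grasp; the last joint's range is limited). The gripper opens to 85 mm and grips with 20 to 120 N. Pads are 22 mm wide; open, the fingers measure 114 mm over their backs; the gripper's body (76 mm by 85 mm) begins 54 mm behind the grasp point. The pads swing forward as they close: fully open they stand 13 mm farther back than shut.
Start: joints at [75.63, 4.979, 10.078, 95.1, 0, 90], TCP at [0.136, 0.533, 0.239] pointing down, gripper open.
Joint ranges: [-179.16, 179.16], [-48.56, 103.87], [-65.8, 70.77], [-126.05, 130.52], [-82.76, 87.17], [-180, 180]. Speed limits (degrees/s): [127.2, 127.2, 147.25, 180, 180, 180].

### API

Orientations are given as [roll, pitch, yaw] about the fixed x, y, z axes, in that order (R = Rz(yaw) Ry(pitch) Rx(roll)).
In Python, from workcell import bot gives the robot as it stands. The module is installed in compiled form; this text tells all that it offers.
- The arm moves only by the shell command python3 -m inch 'ROWS' [OPENING] [FORCE]. ROWS is JSON, a list of rows, each a list of 4 numbers: the shift along the world's x, y, z in cm, then the turn about the world's z in degrees. A call has exactly 8 rows; each row is the pose to reach, as a shift and turn from the pose commanded when the call began; what a row does not reach only later rows make up. A row lasts 1/8 s, in which the tool goes at most 62.5 mm and 10.7 degrees, less where a joint would pass 70% of its speed; a pose out of reach is approached as far as the arm can. A call with a gripper value outside its range is refused whole. OPENING is the finger opening in cm, from 0 to 8.54, set as the call begins (- or left out, the last holds). The fingers move at their own pace and stop on an object; FORCE is the grip in N (left out, the last holds). Time passes only in rows, so rows that repeat a pose let the fingers close, or fill a call up. It gives the time, the measured TCP pose, the force, the opening and the grip force at its end, in the units of the state.
- bot.get_obs(): the state, without advancing time (a new reading comes with each control period).
- bot.camera(name): name is "side" or "top"; returns a dict with "img" (480x640x3 uint8, red, green, blue), "fovy" (degrees; the focal length in pixels is half the picture's height over the tangent of half this angle, whatever the lens; pixels are square), "cx", "cy" (the principal point, pixels), "R" (3x3) and "t" (3): a world point X has camera coordinates R X + t. Camera axes: x right, y down, z forward; pixel columns grow to the right and rows downward; lengths in m; the calibration is good to about 2 mm. A picture is of the moment at which its call begins. There is no depth.
- bot.job_done(): hands the job in; it is judged then, once.
Trained networks look in a picture, given as the dict that the camera call returned (one of the last four; its "shot" number tells which), for a name from the list of things; names that differ only in an ending like _2 or _b are one class to them, and where a whole thing is asked for, a point or a joint stands for the part that bears it (a point fixed in the world has none). Each returns a list of dicts, best first, with "score" (0 to 1); they miss things now and then, are a little off and sometimes report something else, mostly with a low value. They report only what shows in the picture. A call takes as long as a camera call. They do not tell look-alikes from the thing itself.
- bot.find_in(thing, picture): "point" ([column, row] in pixels, amid what is visible of it).
- bot.landmark_of(thing, picture): "point" ([column, row] in pixels: a listed point, or the origin of a listed thing).
The state is a dict: "time": time; "q": joint angles; "qd": joint speeds; "joint_efforts": joint torques, N m; "ee_pos": TCP position; "tcp_rot": TCP orientation; "wrist_force": force on the tool from outside, world axes, zero at the start; "torque": the same for the moment, N m; "opening": finger opening in m; "grasp_force": force on a finger pad.
Only numpy, scipy, OpenCV 4.12 (cv2) and the standard library are available. Lean on these libraries where they do the work, as an engineer would, in place of code of your own. Each camera call takes 0.05 s, during which the arm holds its last target. There are 200 camera calls.

## Working session

There is one attempt and no reset: what is moved stays moved. The work goes in short steps, Python scripts to look and compute and a shell command to move; the robot and the scene stay as the last step left them, time stands still between calls to the robot, and variables do not carry over. Pictures are saved under pics/ and viewed, at most 10 in all, crops included, and the job is handed in when it is done.

```bash
mkdir -p pics
cat > h.py <<'E'
from workcell import bot
import numpy as np, cv2
def K(p):
    f=240/np.tan(np.radians(p['fovy'])/2); return f
def ray(p,uv):
    f=K(p); d=np.array([(uv[0]-p['cx'])/f,(uv[1]-p['cy'])/f,1.]); R=np.array(p['R']); t=np.array(p['t'])
    return -R.T@t, R.T@d
def atz(p,uv,z):
    c,d=ray(p,uv); return c+d*(z-c[2])/d[2]
def proj(p,X):
    x=np.array(p['R'])@np.array(X)+np.array(p['t']); f=K(p); return np.array([p['cx']+f*x[0]/x[2],p['cy']+f*x[1]/x[2]])
def tri(obs):
    A=np.zeros((3,3));b=np.zeros(3)
    for p,uv in obs:
        c,d=ray(p,uv); d=d/np.linalg.norm(d); M=np.eye(3)-np.outer(d,d); A+=M;b+=M@c
    return np.linalg.solve(A,b)
def save(p,n): cv2.imwrite('pics/'+n,np.ascontiguousarray(p['img'][:,:,::-1]))
E
python3 - <<'E'
from h import *
P={n:bot.camera(n) for n in('top','side')}
for n,p in P.items():
    save(p,n+'0.png'); print(n,p['fovy'],p['cx'],p['cy'],np.round(-np.array(p['R']).T@p['t'],3),np.round(p['R'],2).tolist())
    for t in ['padlock_center','shackle_top','shackle_free_end','lid_front','lid_tab','tab_hole','small_padlock_center']:
        print(t,[(np.round(d['point']).tolist(),round(d['score'],2)) for d in bot.landmark_of(t,p)])
print(bot.nose_length,bot.get_obs())
E
```

```text
top 48.805165097684196 312.6499780468423 236.6749483261511 [ 0.345 -0.026  1.183] [[0.01, -1.0, 0.0], [-0.98, -0.01, -0.17], [0.17, -0.0, -0.98]]
padlock_center [([225.0, 221.0], 0.75), ([154.0, 364.0], 0.61), ([191.0, 319.0], 0.58), ([119.0, 289.0], 0.33), ([307.0, 197.0], 0.3)]
shackle_top [([217.0, 214.0], 0.64), ([143.0, 365.0], 0.6), ([181.0, 321.0], 0.57), ([433.0, 225.0], 0.15)]
shackle_free_end [([158.0, 361.0], 0.66), ([227.0, 218.0], 0.54), ([179.0, 313.0], 0.44)]
lid_front [([307.0, 197.0], 0.57), ([494.0, 232.0], 0.37)]
lid_tab [([308.0, 226.0], 0.91), ([168.0, 220.0], 0.59), ([180.0, 322.0], 0.56)]
tab_hole [([307.0, 234.0], 0.78)]
small_padlock_center [([428.0, 297.0], 0.67)]
side 44.172605346800715 321.58425901098343 239.46140293966917 [ 0.293 -1.166  0.768] [[0.99, -0.17, 0.01], [-0.08, -0.48, -0.87], [0.15, 0.86, -0.49]]
padlock_center [([253.0, 229.0], 0.74), ([335.0, 230.0], 0.57)]
shackle_top [([248.0, 198.0], 0.69), ([221.0, 192.0], 0.57), ([339.0, 202.0], 0.5)]
shackle_free_end [([344.0, 222.0], 0.51), ([258.0, 211.0], 0.5), ([223.0, 207.0], 0.49)]
lid_front [([368.0, 228.0], 0.71)]
lid_tab []
tab_hole [([341.0, 257.0], 0.73), ([330.0, 214.0], 0.63)]
small_padlock_center [([295.0, 352.0], 0.77)]
0.008 {'time': 0.8, 'q': array([7.56309661e+01, 4.97810152e+00, 1.00796867e+01, 9.50987125e+01,
       1.08962339e-03, 9.00004735e+01]), 'qd': array([-0.0541001 ,  0.08097669, -0.00853777, -0.0321731 , -0.01368807,
        0.11648509]), 'joint_efforts': array([-3.55267839e-03, -5.20055401e+01,  4.64833903e+01,  1.69591734e-03,
       -2.70613591e-04, -9.03038028e-06]), 'ee_pos': array([0.13648889, 0.53280562, 0.23930501]), 'tcp_rot': array([ 1.79997127e+02, -1.08964713e-03,  1.65630493e+02]), 'wrist_force': array([ 0.64349168,  0.19188758, -0.27820717]), 'torque': array([-0.01588673, -0.05175344, -0.04356879]), 'grasp_force': 0.0, 'opening': 0.08532322333167364}
```

View pics/top0.png

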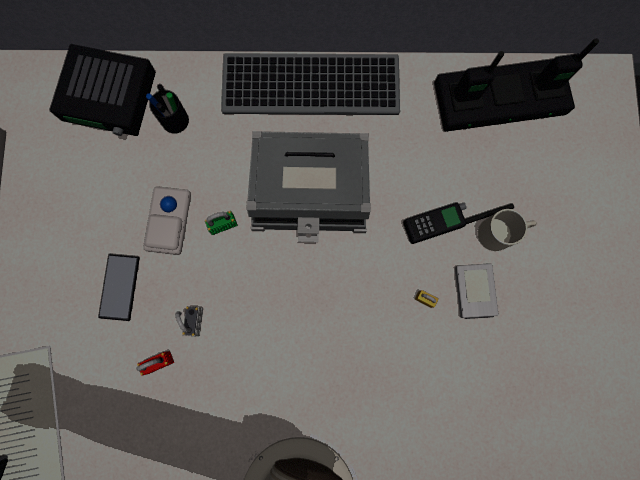

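View pics/side0.png

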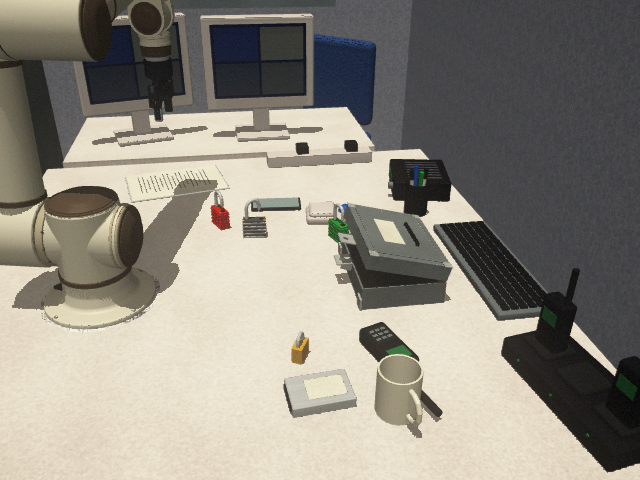

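Candidates for the padlock in top view: red (154,364), green (221,221), grey (191,320), small brass (428,298). The steel-grey one at (191,320), side (255,228), fits the description. I'll check it in a close crop and measure.

Run:
```python
from h import *
t=bot.camera('top'); s=bot.camera('side')
a=cv2.resize(t['img'][285:355,155:225],(400,400),interpolation=cv2.INTER_CUBIC)
b=cv2.resize(s['img'][185:255,220:290],(400,400),interpolation=cv2.INTER_CUBIC)
cv2.imwrite('pics/crop1.png',np.hstack([a,b])[:,:,::-1])
for n in ['padlock_center','shackle_top','shackle_free_end','lid_front','lid_tab','tab_hole','padlock']:
    T=bot.landmark_of(n,t); S=bot.landmark_of(n,s)
    print(n,[(np.round(d['point'],1).tolist(),round(d['score'],2)) for d in T],[(np.round(d['point'],1).tolist(),round(d['score'],2)) for d in S])
    for d in T[:4]:
        for e in S[:4]:
            X=tri([(t,d['point']),(s,e['point'])]); err=np.linalg.norm(proj(t,X)-d['point'])
            if err<4: print('   ',np.round(X,4),round(err,1),np.round(d['point']),np.round(e['point']))
```

```text
padlock_center [([189.7, 320.2], 0.89), ([153.6, 364.2], 0.58), ([221.9, 222.1], 0.56)] [([253.6, 226.9], 0.97), ([216.8, 213.5], 0.84), ([335.4, 228.0], 0.57)]
    [0.3624 0.2384 0.0207] 0.6 [190. 320.] [254. 227.]
    [0.2686 0.3077 0.0334] 1.2 [154. 364.] [217. 214.]
    [0.5747 0.1741 0.0345] 1.6 [222. 222.] [335. 228.]
shackle_top [([218.4, 215.5], 0.59), ([301.9, 323.1], 0.59), ([143.1, 363.5], 0.55), ([178.6, 318.3], 0.47)] [([261.6, 281.1], 0.51), ([217.2, 192.5], 0.48), ([337.3, 202.9], 0.48), ([252.1, 198.9], 0.44)]
    [0.5752 0.1687 0.1098] 0.9 [218. 216.] [337. 203.]
    [ 0.3601 -0.0049  0.0058] 0.5 [302. 323.] [262. 281.]
    [ 0.3528 -0.0085  0.2202] 2.1 [302. 323.] [252. 199.]
    [0.2741 0.311  0.0947] 1.1 [143. 364.] [217. 192.]
    [ 0.3761  0.3188 -0.2065] 1.6 [179. 318.] [262. 281.]
    [0.3636 0.2427 0.1014] 1.2 [179. 318.] [252. 199.]
shackle_free_end [([227.5, 215.4], 0.68), ([183.6, 313.7], 0.58), ([121.7, 291.3], 0.58), ([158.0, 360.3], 0.46)] [([222.5, 204.0], 0.68), ([340.6, 220.1], 0.62), ([258.9, 210.8], 0.61), ([257.8, 236.4], 0.43)]
    [0.5838 0.1571 0.0658] 1.4 [228. 215.] [341. 220.]
    [0.3768 0.2414 0.0661] 0.3 [184. 314.] [259. 211.]
    [ 0.3755  0.2628 -0.0227] 1.4 [184. 314.] [258. 236.]
    [0.2825 0.2882 0.0706] 0.6 [158. 360.] [222. 204.]
lid_front [([304.9, 197.6], 0.64)] [([368.3, 227.6], 0.85), ([396.2, 409.4], 0.57)]
    [ 0.6104 -0.0107  0.1301] 0.4 [305. 198.] [368. 228.]
lid_tab [([306.9, 222.3], 0.86)] []
tab_hole [([309.2, 234.9], 0.76)] [([341.2, 257.2], 0.74)]
    [ 0.546  -0.0198  0.0623] 0.1 [309. 235.] [341. 257.]
padlock [([194.8, 320.4], 0.82), ([223.3, 224.2], 0.71), ([158.4, 359.1], 0.58), ([477.4, 291.4], 0.15)] [([336.0, 235.5], 0.87), ([275.5, 205.9], 0.71), ([222.8, 222.8], 0.68), ([394.0, 409.9], 0.64), ([256.5, 238.5], 0.61)]
    [0.5758 0.1747 0.0114] 1.1 [223. 224.] [336. 236.]
    [0.2802 0.3062 0.0045] 0.1 [158. 359.] [223. 223.]
```

View pics/crop1.png

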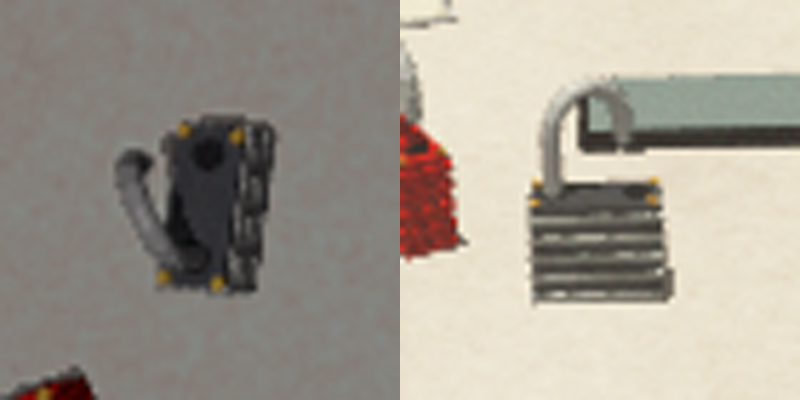

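The crop shows a bare steel padlock, its hole at crop (208,153) and the free leg swung left (anticlockwise). That is the right one. The lid comes first, so I start the traverse with the fingers shut.

```bash
python3 -m inch '[[4,-4.6,0,2],[8,-9.2,0,4],[12,-13.8,0,6],[16,-18.4,0,8],[20,-23,0,10],[24,-27.6,0,12],[28,-32.2,0,14],[32,-36.8,0,14]]' 0 30
python3 - <<'E'
from h import *
o=bot.get_obs(); print(o['q'],o['ee_pos'],o['tcp_rot'])
E
```

```text
time: 2.6
ee_pos: [0.4576, 0.163, 0.2396]
tcp_rot: [180.0, 0.0, 179.7]
wrist_force: [0.6, -0.4, -0.7]
opening: 0.0001
grasp_force: 0.0
[ 1.96091575e+01 -3.85257882e+00  1.20664159e+00  9.50085399e+01
  6.15393232e-03  1.99532144e+01] [0.4575605  0.16304396 0.23956076] [1.79976921e+02 4.55381766e-02 1.79655937e+02]
```

```bash
python3 -m inch '[[4,-4.6,0,0],[8,-9.2,0,0],[12,-13.8,0,0],[14.6,-17.7,0,0],[14.6,-17.7,-4,0],[14.6,-17.7,-8,0],[14.6,-17.7,-10,0],[14.6,-17.7,-10,0]]'
python3 -m inch '[[0,0,-0.8,0],[-0.1,0,-1.6,0],[-0.2,0,-2.2,0],[-0.3,0,-2.7,0],[-0.3,0,-3.1,0],[-0.3,0,-3.5,0],[-0.3,0,-3.7,0],[-0.3,0,-3.7,0]]'
```

```text
time: 3.6
ee_pos: [0.6016, -0.0122, 0.1377]
tcp_rot: [180.0, -0.2, 179.6]
wrist_force: [0.3, 0.0, 0.4]
opening: 0.0002
grasp_force: 0.0
time: 4.6
ee_pos: [0.5996, -0.0122, 0.102]
tcp_rot: [180.0, -0.0, 179.6]
wrist_force: [0.6, 0.2, -0.6]
opening: 0.0003
grasp_force: 0.0
```

```bash
python3 -m inch '[[0,0,-0.1,0],[0,0,-0.2,0],[0,0,-0.3,0],[0,0,-0.3,0],[0,0,-0.3,0],[0,0,-0.3,0],[0,0,-0.3,0],[0,0,-0.3,0]]'
python3 - <<'E'
from h import *
t=bot.camera('top'); s=bot.camera('side')
print([bot.landmark_of('lid_front',p)[:1] for p in (t,s)])
a=t['img'][120:270,215:405]; b=s['img'][150:320,300:470]
cv2.imwrite('pics/c2.png',np.hstack([cv2.resize(a,(400,316)),cv2.resize(b,(316,316))])[:,:,::-1])
E
```

```text
time: 5.6
ee_pos: [0.5996, -0.0122, 0.101]
tcp_rot: [-180.0, 0.1, 179.6]
wrist_force: [-5.9, -0.0, 11.4]
opening: 0.0
grasp_force: 6.0
[[], [{'point': [360.8, 242.2], 'score': 0.79}]]
```

View pics/c2.png

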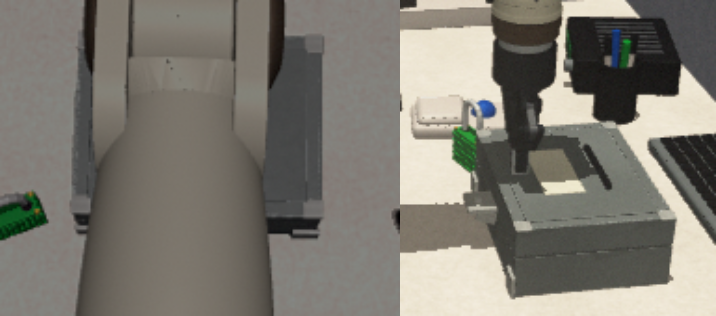

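Lid shut, tip at 93 mm with firm contact. Now I clear the view and measure the tabs and padlock.

```bash
python3 -m inch '[[0,0,4,0],[-2,3,8,0],[-6,7,12,0],[-10,12,13,0],[-14,17,13,0],[-18,22,13,5],[-22,27,13,10],[-26,32,13,15]]' 6
python3 -m inch '[[-4,5,0,5],[-8,10,0,10],[-10,12,0,10],[-10,12,0,10],[-10,12,0,10],[-10,12,0,10],[-10,12,0,10],[-10,12,0,10]]'
python3 - <<'E'
from h import *
t=bot.camera('top'); s=bot.camera('side'); t2=bot.camera('top'); s2=bot.camera('side')
for n in ['padlock_center','shackle_top','shackle_free_end','lid_front','lid_tab','tab_hole','padlock']:
    print(n,*[[(np.round(d['point'],1).tolist(),round(d['score'],2)) for d in bot.landmark_of(n,p)[:3]] for p in (t,t2,s,s2)])
a=cv2.resize(t['img'][195:255,275:335],(400,400),interpolation=cv2.INTER_CUBIC)
b=cv2.resize(s['img'][230:290,310:370],(400,400),interpolation=cv2.INTER_CUBIC)
cv2.imwrite('pics/c3.png',np.hstack([a,b])[:,:,::-1]); save(t,'t3.png'); save(s,'s3.png')
import pickle; pickle.dump((t,s),open('ts.pkl','wb'))
# rivets from first crop
R=[atz(t,(155+u/5.714,285+v/5.714),.05) for u,v in [(183,130),(236,135),(218,284),(162,276),(208,153)]]
print(np.round(R,4))
E
```

```text
time: 6.8
ee_pos: [0.3472, 0.2979, 0.2295]
tcp_rot: [180.0, 0.1, -165.2]
wrist_force: [0.9, 1.4, -1.3]
opening: 0.0598
grasp_force: 0.0
time: 7.8
ee_pos: [0.2489, 0.4162, 0.2294]
tcp_rot: [180.0, 0.0, -155.4]
wrist_force: [0.5, 0.3, 0.1]
opening: 0.0602
grasp_force: 0.0
padlock_center [([157.4, 363.5], 0.94), ([191.9, 322.6], 0.68), ([221.0, 220.4], 0.59)] [([220.2, 221.9], 0.81), ([153.2, 363.8], 0.66), ([190.8, 320.3], 0.64)] [([217.8, 213.3], 0.76), ([254.2, 230.7], 0.62), ([336.1, 230.4], 0.57)] [([255.8, 227.5], 0.79), ([217.5, 215.8], 0.61), ([333.8, 228.6], 0.6)]
shackle_top [([214.6, 216.7], 0.47), ([145.1, 363.8], 0.43), ([181.7, 319.7], 0.42)] [([142.9, 365.7], 0.68), ([213.7, 215.6], 0.54), ([181.4, 319.7], 0.46)] [([338.2, 203.7], 0.69), ([251.4, 194.9], 0.62), ([217.4, 192.5], 0.62)] [([249.9, 198.8], 0.55), ([338.9, 204.7], 0.44), ([217.1, 189.7], 0.4)]
shackle_free_end [([182.4, 313.3], 0.62), ([227.0, 217.0], 0.48), ([156.9, 358.7], 0.42)] [([155.8, 363.6], 0.69), ([183.4, 313.6], 0.63), ([227.7, 216.3], 0.63)] [([343.9, 217.1], 0.65), ([258.4, 211.0], 0.51), ([223.8,
[... 205 characters left out ...]
0, 243.0], 0.94)]
lid_tab [([309.7, 234.3], 0.84)] [([307.2, 234.0], 0.87)] [([343.7, 259.7], 0.77), ([262.0, 282.1], 0.22)] [([343.2, 259.0], 0.67)]
tab_hole [([307.4, 233.5], 0.84)] [([306.3, 234.3], 0.8)] [([341.0, 257.7], 0.84), ([261.0, 281.2], 0.44)] [([339.2, 257.7], 0.73)]
padlock [([222.2, 222.5], 0.87), ([194.3, 324.0], 0.8), ([159.7, 362.7], 0.55)] [([158.8, 360.4], 0.93), ([194.0, 318.8], 0.78), ([223.2, 225.1], 0.77)] [([336.1, 234.9], 0.84), ([220.6, 222.7], 0.77), ([249.5, 200.4], 0.65)] [([257.2, 236.9], 0.97), ([336.6, 239.6], 0.73), ([222.8, 222.7], 0.6)]
[[0.3893 0.2386 0.05  ]
 [0.3876 0.2188 0.05  ]
 [0.3331 0.2231 0.05  ]
 [0.3359 0.2438 0.05  ]
 [0.3809 0.2289 0.05  ]]
```

View pics/c3.png

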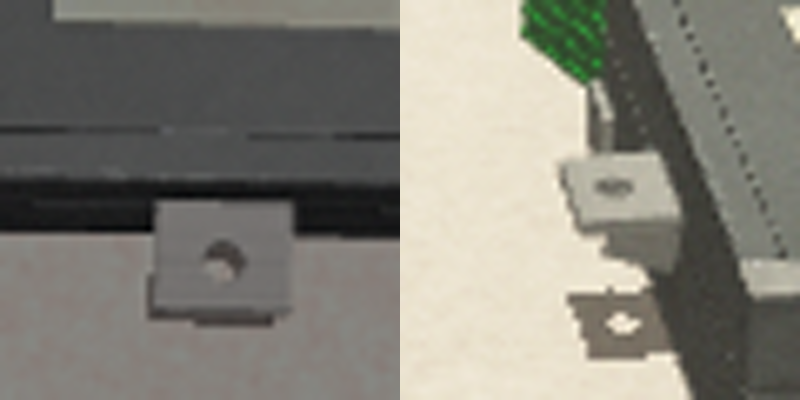

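Run:
```python
from h import *
import pickle
t,s=pickle.load(open('ts.pkl','rb'))
T=lambda u,v:(155+u/5.714,285+v/5.714)
S=lambda u,v:(220+(u-400)/5.714,185+v/5.714)
print('hole tri',tri([(t,(308.6,234.3)),(s,(341.95,258.05))]),atz(t,(308.6,234.3),.06),atz(s,(341.95,258.05),.06))
print('free end top crop',atz(t,T(140,162),.066),'side',atz(s,S(628,142),.064),'net',atz(t,(183,313.5),.064),atz(s,(258.8,210.2),.064))
print('tri',tri([(t,T(140,162)),(s,S(628,142))]))
print('apex',tri([(t,T(140,205)),(s,S(595,80))]), tri([(t,(181.5,319.7)),(s,(250.6,197))]))
# side rivets at z=.05
print(np.round([atz(s,S(u,v),.05) for u,v in [(537,184),(655,183),(653,203),(537,203)]],4))
# model reprojection for swing candidates
c=np.array([.3615,.2310]); b=np.radians(-5); fx=c-.019*np.array([np.cos(b),np.sin(b)])
for w in range(10,60,8):
    a=b+np.radians(w); e=np.array([np.cos(a),np.sin(a)])
    f=[*(fx+.038*e),.064]; m=[*(fx+.019*e),.103]
    g=[*(fx+.038*e),.084]
    inv=lambda q:np.round([(q[0]-155)*5.714,(q[1]-285)*5.714]); invs=lambda q:np.round([(q[0]-220)*5.714+400,(q[1]-185)*5.714])
    print(w,inv(proj(t,f)),inv(proj(t,g)),inv(proj(t,m)),invs(proj(s,f)),invs(proj(s,m)))
```

```text
hole tri [ 0.54805645 -0.0185319   0.05902448] [ 0.54758757 -0.01850706  0.06      ] [ 0.54800742 -0.02006076  0.06      ]
free end top crop [0.37694987 0.25002635 0.066     ] side [0.38069569 0.25081681 0.064     ] net [0.37674271 0.24318478 0.064     ] [0.37763562 0.24918776 0.064     ]
tri [0.37883146 0.25036794 0.06424403]
apex [0.36361046 0.24026906 0.10194982] [0.36016024 0.23441716 0.11098884]
[[0.3372 0.2418 0.05  ]
 [0.3913 0.2345 0.05  ]
 [0.3886 0.2146 0.05  ]
 [0.3361 0.2227 0.05  ]]
10 [180. 153.] [167. 151.] [157. 203.] [630. 156.] [585.  84.]
18 [166. 155.] [153. 153.] [149. 204.] [627. 151.] [584.  82.]
26 [152. 159.] [138. 157.] [142. 207.] [623. 147.] [582.  79.]
34 [138. 165.] [125. 164.] [135. 210.] [617. 142.] [579.  77.]
42 [126. 173.] [112. 172.] [128. 214.] [610. 139.] [575.  75.]
50 [114. 183.] [100. 181.] [122. 219.] [602. 135.] [571.  74.]
58 [104. 194.] [ 90. 193.] [117. 225.] [593. 133.] [567.  73.]
```

Free leg is swung about 30°. Plan: centre the body by a light squeeze with the jaws in line with it (yaw −6°), then rise and pinch the bow in the same plane. That brings the swing to 0.

```bash
python3 -m inch '[[3,-5,0,-8],[6,-10,0,-16],[9,-14.6,0,-24],[11.4,-18.6,0,-30.6],[11.4,-18.6,-4,-30.6],[11.4,-18.6,-8,-30.6],[11.4,-18.6,-8,-30.6],[11.4,-18.6,-8,-30.6]]' 8.54 20
python3 - <<'E'
from h import *
s=bot.camera('side'); t=bot.camera('top'); 
b=cv2.resize(s['img'][150:250,200:300],(400,400),interpolation=cv2.INTER_CUBIC)
a=cv2.resize(t['img'][270:370,140:240],(400,400),interpolation=cv2.INTER_CUBIC)
cv2.imwrite('pics/c4.png',np.hstack([a,b])[:,:,::-1])
o=bot.get_obs();print(o['q'],o['wrist_force'])
E
```

```text
time: 10.4
ee_pos: [0.3628, 0.2309, 0.1509]
tcp_rot: [179.9, 0.1, 174.0]
wrist_force: [-0.6, 0.2, 1.0]
opening: 0.0853
grasp_force: 0.0
[ 3.24800171e+01 -1.24655622e+01 -1.61927128e+01  8.61258780e+01
 -5.58620365e-05  3.84280866e+01] [ 0.43454548  0.51023371 -0.05699801]
```

View pics/c4.png

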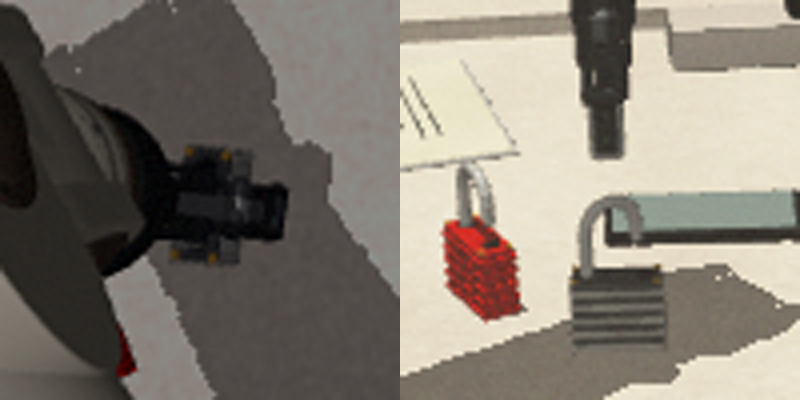

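The jaws are centred over the grey padlock with both fingers clear of it. Next: lower and squeeze gently.

```bash
python3 -m inch '[[0,-0.1,-3,0],[0,-0.1,-6,0],[0,-0.1,-8.5,0],[0,-0.1,-9.6,0],[0,-0.1,-10.2,0],[0,-0.1,-10.6,0],[0,-0.1,-10.6,0],[0,-0.1,-10.6,0]]' 8.54 20
python3 -m inch '[[0,0,0,0],[0,0,0,0],[0,0,0,0],[0,0,0,0],[0,0,0,0],[0,0,0,0],[0,0,0,0],[0,0,0,0]]' 2.4 20
```

```text
time: 11.5
ee_pos: [0.3628, 0.2297, 0.0438]
tcp_rot: [180.0, 0.0, 174.0]
wrist_force: [0.4, -0.2, 0.1]
opening: 0.0849
grasp_force: 0.0
time: 12.5
ee_pos: [0.3627, 0.2298, 0.0436]
tcp_rot: [180.0, 0.0, 174.0]
wrist_force: [-0.6, 4.6, 3.5]
opening: 0.0275
grasp_force: 24.1
```

```bash
python3 -m inch '[[0,0,0,0],[0,0,0,0],[0,0,0,0],[0,0,0,0],[0,0,2,0],[0,0,4,0],[0,0,5.2,0],[0,0,5.2,0]]' 5 20
python3 - <<'E'
from h import *
s=bot.camera('side'); s2=bot.camera('top')
b=cv2.resize(s['img'][150:250,200:300],(500,500),interpolation=cv2.INTER_CUBIC)
cv2.imwrite('pics/c5.png',b[:,:,::-1])
E
```

```text
time: 13.5
ee_pos: [0.3629, 0.2298, 0.0958]
tcp_rot: [180.0, 0.1, 174.0]
wrist_force: [0.9, -0.3, -0.0]
opening: 0.05
grasp_force: 0.0
```

View pics/c5.png

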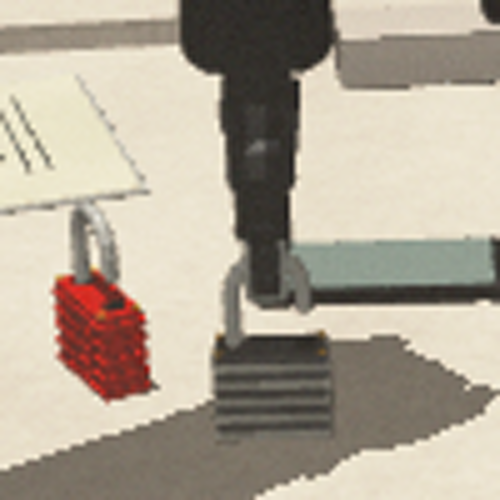

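```bash
python3 -m inch '[[0,0,0,0],[0,0,0,0],[0,0,0,0],[0,0,0,0],[0,0,0,0],[0,0,0,0],[0,0,0,0],[0,0,0,0]]' 0.3 40
```

```text
time: 14.6
ee_pos: [0.3624, 0.2295, 0.0951]
tcp_rot: [-180.0, -0.0, 174.0]
wrist_force: [-1.0, 0.3, -3.9]
opening: 0.0074
grasp_force: 39.0
```

Bow pinched. Now lift gently, carry to the front of the tabs while turning to the box's yaw, then measure.

```bash
python3 -m inch '[[0,0,1,0],[0,0,2.2,0],[0,0,3,0],[0.3,-0.7,3,0],[0.9,-2.2,3,1],[1.8,-4.4,3,2],[2.8,-7.2,3,3],[3.9,-10.2,3,4]]'
python3 -m inch '[[1.1,-3,0,0.5],[2.2,-6,0,1],[3.3,-8.8,0,1.3],[4.3,-11.2,0,1.3],[5.0,-13,0,1.3],[5.5,-14.2,0,1.3],[5.7,-14.6,0,1.3],[5.7,-14.6,0,1.3]]'
python3 - <<'E'
from h import *
import pickle
t=bot.camera('top'); s=bot.camera('side'); t2=bot.camera('top'); s2=bot.camera('side'); pickle.dump((t,s),open('ts.pkl','wb'))
X=bot.get_obs()['ee_pos']; print(X)
for p in (t,t2,s,s2):
  for n in ['padlock_center','shackle_free_end','shackle_top']:
    print(n,[(np.round(d['point'],1).tolist(),round(d['score'],2)) for d in bot.landmark_of(n,p)[:4]])
c=np.round(proj(t,[.50,-.018,.08])).astype(int); d=np.round(proj(s,[.50,-.018,.08])).astype(int); print(c,d)
a=cv2.resize(t['img'][c[1]-40:c[1]+40,c[0]-40:c[0]+40],(400,400),interpolation=cv2.INTER_CUBIC)
b=cv2.resize(s['img'][d[1]-40:d[1]+40,d[0]-40:d[0]+40],(400,400),interpolation=cv2.INTER_CUBIC)
cv2.imwrite('pics/c6.png',np.hstack([a,b])[:,:,::-1])
E
```

```text
time: 15.6
ee_pos: [0.4016, 0.1263, 0.125]
tcp_rot: [-180.0, -0.0, 178.1]
wrist_force: [0.5, -0.1, -4.8]
opening: 0.0076
grasp_force: 39.1
time: 16.6
ee_pos: [0.4584, -0.0184, 0.1252]
tcp_rot: [180.0, -0.0, 179.3]
wrist_force: [-0.6, -0.2, -5.2]
opening: 0.0073
grasp_force: 39.1
[ 0.45835198 -0.01797175  0.12532541]
padlock_center [([156.5, 363.5], 0.92), ([222.5, 220.3], 0.85), ([120.4, 287.4], 0.36)]
shackle_free_end [([157.2, 361.1], 0.65), ([223.9, 219.5], 0.41)]
shackle_top [([143.6, 363.7], 0.67), ([217.7, 216.7], 0.55), ([426.5, 297.7], 0.16)]
padlock_center [([220.8, 222.6], 0.92), ([154.1, 363.1], 0.62)]
shackle_free_end [([158.3, 359.5], 0.7), ([226.8, 217.3], 0.63)]
shackle_top [([213.1, 214.9], 0.52), ([144.9, 365.3], 0.46)]
padlock_center [([216.6, 212.6], 0.84), ([301.5, 265.2], 0.78), ([337.2, 225.8], 0.66)]
shackle_free_end [([319.3, 398.3], 0.58), ([343.6, 219.7], 0.52), ([312.2, 249.5], 0.45)]
shackle_top [([218.6, 193.3], 0.66), ([302.1, 234.4], 0.58), ([335.5, 203.1], 0.57)]
padlock_center [([218.9, 216.2], 0.93), ([335.7, 226.3], 0.88), ([299.6, 264.1], 0.66), ([344.5, 258.7], 0.64)]
shackle_free_end [([343.9, 218.3], 0.66), ([311.0, 249.4], 0.41), ([218.7, 206.6], 0.4)]
shackle_top [([218.2, 194.5], 0.66), ([303.7, 234.1], 0.65), ([338.2, 205.1], 0.41)]
[308 255] [321 252]
```

View pics/c6.png

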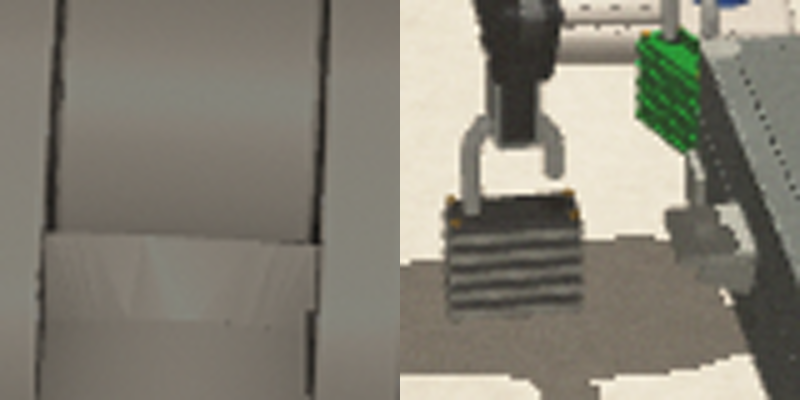

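```bash
cat > fit.py <<'E'
from h import *
import pickle
from scipy.optimize import least_squares
t,s=pickle.load(open('ts.pkl','rb'))
S=lambda u,v:np.array((281+(u-400)/5,212+v/5))
mod=np.array([[-27,10,50],[-27,-10,50],[27,10,50],[27,-10,50],[-31,-14,0],[31,-14,0]])/1e3
pix=np.array([S(*q) for q in [(452,203),(456,224),(569,193),(576,215),(452,319),(582,308)]])
def pts(v):
    x,z,yaw,pit=v[:4]; c,sn=np.cos(yaw),np.sin(yaw); cp,sp=np.cos(pit),np.sin(pit)
    M=np.array([[c,-sn,0],[sn,c,0],[0,0,1]])@np.array([[cp,0,sp],[0,1,0],[-sp,0,cp]])
    return M,np.array([x,-.018,z])
def res(v,pix=pix):
    M,o=pts(v); return np.concatenate([proj(s,o+M@m)-q for m,q in zip(mod,pix)])
r=least_squares(res,[.458,.03,0,0]); M,o=pts(r.x); print(np.round(r.x[:2],4),np.degrees(r.x[2:]),np.round(r.fun,1))
fe=S(553,178)   # free end bottom centre (rounded)
for w in (-12,-8,-4,0,4,8):
    a=np.radians(w); p=o+M@np.array([-.019+.038*np.cos(a),.038*np.sin(a),.064+.0025]); q=proj(s,p); print(w,np.round((q-(281,212))*5+(400,0)))
print('hole proj',np.round((proj(s,o+M@[.019,0,.05])-(281,212))*5+(400,0)))
print('free end world if y=-.018:',atz(s,fe,.0665+r.x[1]))
E
python3 fit.py
```

```text
[0.4586 0.0294] [-0.17414723  0.17795965] [-0.1 -0.4  0.2 -0.2 -0.2 -0.2 -0.2 -0.2 -0.2  0.5  0.4  0.6]
-12 [555. 182.]
-8 [556. 179.]
-4 [555. 176.]
0 [555. 173.]
4 [553. 170.]
8 [552. 167.]
hole proj [554. 204.]
free end world if y=-.018: [ 0.47640471 -0.02259051  0.0958851 ]
```

The side view shows the padlock hanging level at x=0.4586 with the underside at 29 mm. The free end at crop (553,178) sits over its hole at (554,204), so swing is about 0. Next: lower to just above the desk and slide in.

```bash
python3 -m inch '[[0,0,-0.7,0],[0,-0.1,-1.6,0],[0,-0.1,-2.4,0],[0,-0.1,-2.8,0],[0.3,-0.1,-2.83,0],[0.9,-0.1,-2.83,0],[1.8,-0.1,-2.83,0],[2.7,-0.1,-2.83,0]]' - 60
python3 -m inch '[[0.9,0,0,0],[1.7,0,0,0],[2.4,0,0,0],[3.1,0,0,0],[3.6,0,0,0],[4.0,0,0,0],[4.3,0,0,0],[4.3,0,0,0]]'
python3 - <<'E'
from h import *
import pickle
t=bot.camera('top'); s=bot.camera('side'); pickle.dump((t,s),open('ts.pkl','wb'))
d=np.round(proj(s,[.53,-.018,.06])).astype(int); print(d)
b=cv2.resize(s['img'][d[1]-35:d[1]+35,d[0]-35:d[0]+35],(595,595),interpolation=cv2.INTER_CUBIC)
cv2.imwrite('pics/c7.png',b[:,:,::-1])
# expected
g=lambda X:np.round((proj(s,X)-d+35)*8.5)
print('legs at',[ (dx,g([.548+dx,-.0195,.075]),g([.548+dx,-.0195,.065])) for dx in(-.002,0,.002)])
E
```

```text
time: 18.4
ee_pos: [0.4864, -0.0194, 0.0971]
tcp_rot: [180.0, 0.0, 179.3]
wrist_force: [-0.3, 1.3, -4.3]
opening: 0.0066
grasp_force: 60.5
time: 19.4
ee_pos: [0.5286, -0.0194, 0.097]
tcp_rot: [180.0, -0.0, 179.3]
wrist_force: [0.5, 0.8, -3.8]
opening: 0.0066
grasp_force: 60.6
[334 258]
legs at [(-0.002, array([359., 250.]), array([358., 282.])), (0, array([366., 249.]), array([365., 281.])), (0.002, array([373., 249.]), array([372., 281.]))]
```

View pics/c7.png

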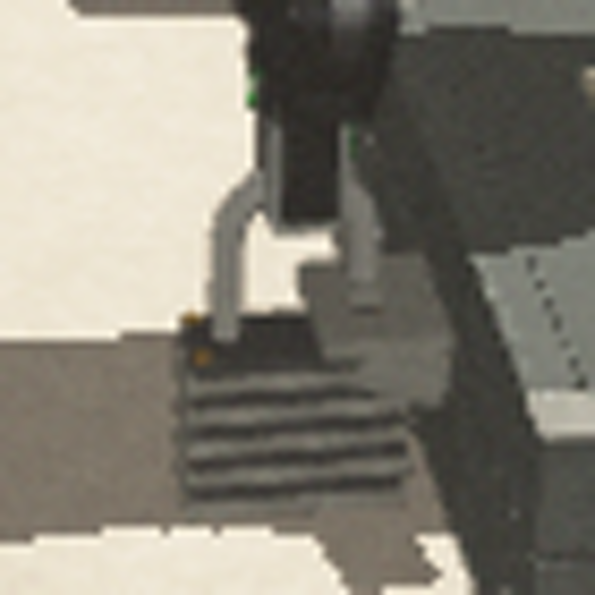

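The free leg comes down at (366,285) right at the tab hole (366,298), with the body under the tabs. Now press in stages.

```bash
python3 -m inch '[[0,0,-0.1,0],[0,0,-0.2,0],[0,0,-0.4,0],[0,0,-0.6,0],[0,0,-0.8,0],[0,0,-0.9,0],[0,0,-1.0,0],[0,0,-1.0,0]]'
python3 - <<'E'
from h import *
o=bot.get_obs();print(o['wrist_force'],o['torque'],o['ee_pos'])
E
```

```text
time: 20.5
ee_pos: [0.5286, -0.0193, 0.087]
tcp_rot: [180.0, 0.0, 179.3]
wrist_force: [-0.1, 1.7, 2.7]
opening: 0.0066
grasp_force: 61.5
[-0.10249521  1.73136185  2.72950949] [0.26112014 0.04392588 0.03938313] [ 0.52860621 -0.01934269  0.08698558]
```

Spring force only, so the leg is in the tab holes. Continue.

```bash
python3 -m inch '[[0,0,-0.1,0],[0,0,-0.2,0],[0,0,-0.3,0],[0,0,-0.4,0],[0,0,-0.5,0],[0,0,-0.6,0],[0,0,-0.7,0],[0,0,-0.7,0]]'
```

```text
time: 21.5
ee_pos: [0.5288, -0.0191, 0.0807]
tcp_rot: [180.0, 0.1, 179.4]
wrist_force: [-2.4, 3.0, 9.3]
opening: 0.007
grasp_force: 62.2
```

```bash
python3 -m inch '[[0,0,-0.1,0],[0,0,-0.2,0],[0,0,-0.3,0],[0,0,-0.4,0],[0,0,-0.45,0],[0,0,-0.5,0],[0,0,-0.5,0],[0,0,-0.5,0]]'
```

```text
time: 22.5
ee_pos: [0.5287, -0.019, 0.0753]
tcp_rot: [180.0, 0.0, 179.4]
wrist_force: [-0.8, 4.9, 6.4]
opening: 0.0069
grasp_force: 61.8
```

```bash
python3 -m inch '[[0,0,-0.05,0],[0,0,-0.1,0],[0,0,-0.12,0],[0,0,-0.15,0],[0,0,-0.15,0],[0,0,-0.15,0],[0,0,-0.15,0],[0,0,-0.15,0]]'
```

```text
time: 23.5
ee_pos: [0.5288, -0.0191, 0.0739]
tcp_rot: [180.0, 0.1, 179.3]
wrist_force: [-0.5, 3.9, 7.5]
opening: 0.0065
grasp_force: 61.9
```

```bash
python3 -m inch '[[0,0,-0.05,0],[0,0,-0.1,0],[0,0,-0.1,0],[0,0,-0.1,0],[0,0,-0.1,0],[0,0,-0.1,0],[0,0,-0.1,0],[0,0,-0.1,0]]'
```

```text
time: 24.5
ee_pos: [0.5289, -0.0191, 0.073]
tcp_rot: [180.0, 0.1, 179.3]
wrist_force: [-0.8, 3.8, 7.5]
opening: 0.0065
grasp_force: 62.0
```

```bash
python3 -m inch '[[0,0,0,0],[0,0,0,0],[0,0,0,0],[0,0,0,0],[0,0,0,0],[0,0,3,0],[0,0,6,0],[0,0,9,0]]' 4
python3 - <<'E'
from h import *
import pickle
s=bot.camera('side'); t=bot.camera('top'); pickle.dump((t,s),open('ts.pkl','wb'))
print([(np.round(d['point'],1).tolist(),round(d['score'],2)) for d in bot.landmark_of('shackle_top',s)[:5]])
for z in (.082,.086,.103): print(z,proj(s,[.529,-.0192,z]))
b=cv2.resize(s['img'][223:293,299:369],(595,595),interpolation=cv2.INTER_CUBIC)
cv2.imwrite('pics/c8.png',b[:,:,::-1])
E
```

```text
time: 25.5
ee_pos: [0.5284, -0.0195, 0.1634]
tcp_rot: [-180.0, -0.0, 179.3]
wrist_force: [0.2, -0.5, -0.7]
opening: 0.0397
grasp_force: 0.0
[([332.4, 248.9], 0.69), ([219.5, 193.0], 0.55)]
0.082 [334.00834415 250.31337132]
0.086 [334.042974   248.80643444]
0.103 [334.19127514 242.35302893]
```

View pics/c8.png

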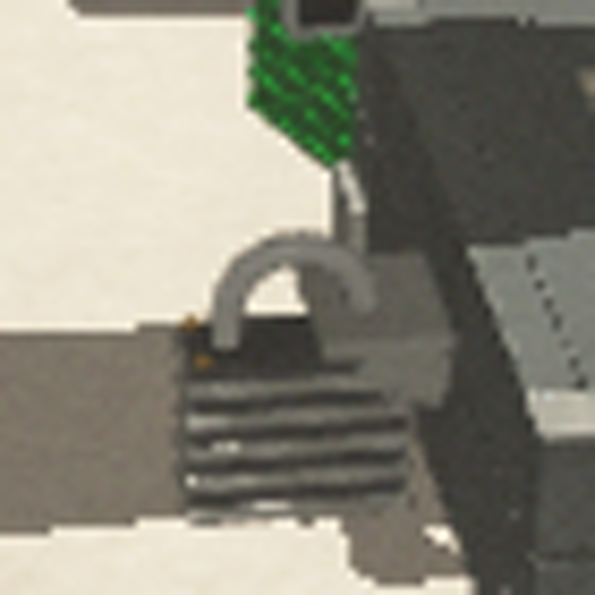

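The bow stays down with its top at row 250, which matches a height of 82 mm, against row 242 if open. The free leg is through the tabs and the body stands upright. Handing in.

```bash
python3 -c "
from workcell import bot
print(bot.job_done())"
```

```text
the job is handed in; nothing more can be done
None
```

The job is handed in: the lid is shut, and the padlock is hooked through both tabs and stays locked, standing upright on the desk; the robot's clock read about 26 s and I touched nothing else on the desk.

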